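Stack a bearing block in its nest and hold the cap over it

TASK

Carry the parts over the steel fence without touching it and build the bearing block in the nest: set (do not drop) the body fully home in the square pocket, let go, then set the spacer flat on it over the spigot and let go. Then bring the cap over and finish while still holding it in the gripper, level and still, centred over the body, edges square with the body's, its underside about 8 mm above the spacer, and never let it touch the parts or nest below. Leave the other tools alone.

Things in the scene. Friction and masses are not known exactly. Their poses are not given: they have to be found in the camera images.
- nest: fixture, fixed: a dark steel block 140 x 140 x 28 mm on the bench with one blind square pocket in the middle of its top, 55 x 55 mm, 20 mm deep (mouth edges chamfered 2 mm, pocket floor 8 mm above the bench). Origin: centre of the underside, on the pocket's axis; z up, x and y along the block's and the pocket's sides. It may stand to the left or the right of the fence.
- board: plywood parts board, fixed, 270 x 100 x 6 mm, flat on the bench on the other side of the fence from the nest. The body, spacer and cap stand on it in a row along its long axis (x), about 90 mm apart, in any order. Origin: centre of the underside; its top is 6 mm above the bench.
- body: the body, loose, upright: a plain aluminium block 50 x 50 mm and 42 mm high, about 0.3 kg, with a round spigot in the middle of its top, 17 mm diameter and 12 mm high (tapered at the tip). Origin: centre of the 50 mm underside; z up, x and y along the square sides. Stands 22 mm proud of the nest when home.
- spacer: the spacer, loose, lying flat: an aluminium ring of 40 mm outer and 22 mm inner diameter, 18 mm high, about 50 g. It goes over the body's spigot and rests on the body's square top. Origin: on its axis at the underside; z up.
- cap: the cap, loose, lying flat: a square aluminium plate 50 x 50 x 8 mm with an upright grip rib in the middle of its top, 36 mm long (along x), 12 mm thick (along y) and 26 mm high (rib top 34 mm above the underside), about 90 g; four dark screw holes at the corners (look only). Origin: centre of the underside; z up, x and y along the square sides.
- fence: the fence, fixed: a bright steel bar standing on edge, 340 mm long (x), 12 mm thick (y), 70 mm high, on two dark feet 50 mm wide (y) and 10 mm high; it separates the parts board from the nest. Origin: centre of the underside. Do not touch.
- grinder: bystander, leave alone: red die grinder with black nose lying on the bench, about 195 mm long (x), 52 mm thick. Origin: under its middle.
- dieblock: bystander, leave alone: bright steel die block 90 x 60 x 40 mm with two holes. Origin: centre of the underside.
- wrench: bystander, leave alone: steel wrench lying along its x. Origin: under its middle.

How it is judged:
On the way, in this order (a step that is already met when the one before it is completed fails the run):
1. the body is lowered into the pocket in the gripper (not dropped): still held with its underside within 8 mm of the pocket floor (contact force between the fingers and body above 0.5 N and z of body in the frame of nest below 0.016 m and horizontal distance between body and nest below 0.008 m), for 0.04 s.
2. the body stands home in the pocket, let go (z of body in the frame of nest between 0.005 and 0.0105 m and horizontal distance between body and nest below 0.005 m and angle between body's own z axis and vertical below 0.06 rad and contact force between the fingers and body below 0.05 N), for 0.2 s.
3. the spacer is lowered over the spigot in the gripper (not dropped): still held within 8 mm of the body's top (contact force between the fingers and spacer above 0.5 N and z of spacer in the frame of body between 0.035 and 0.05 m and horizontal distance between spacer and body below 0.008 m), for 0.04 s.
4. the spacer lies flat on the body around the spigot, let go, the body still home (z of body in the frame of nest between 0.005 and 0.0105 m and horizontal distance between body and nest below 0.005 m and angle between body's own z axis and vertical below 0.06 rad and z of spacer in the frame of body between 0.039 and 0.0445 m and horizontal distance between spacer and body below 0.005 m and angle between spacer's own z axis and vertical below 0.08 rad and contact force between the fingers and spacer below 0.05 N), for 0.2 s.
At the end, for the whole second after the job is handed in: Body home in the pocket (3 mm, upright), spacer flat on it (5 mm off axis at most), both let go; cap held still by the fingers alone, level within 5 degrees, 2 to 15 mm above the spacer, within 5 mm of the body's axis and 7 degrees of square; nothing else touches it (all of step 4 and contact force between each of the fingers, cap and body below 0.05 N and z of cap in the frame of spacer between 0.02 and 0.033 m and horizontal distance between cap and body below 0.005 m and angle between cap's own z axis and vertical below 0.09 rad and (angle between the x axis of cap and the x axis of body, either way round below 0.12 rad or angle between the x axis of cap and the y axis of body, either way round below 0.12 rad) and contact force between the fingers and cap above 0.5 N and linear speed of cap below 0.015 m/s and contact force between cap and spacer below 0.05 N and contact force between cap and nest below 0.05 N and contact force between cap and fence below 0.05 N and contact force between cap and board below 0.05 N); the arm keeps its last pose, push and grip.
It fails at once if the fence is touched (contact force between fence and anything else above 1 N).
It fails at once if the cap touches the body, the spacer or the nest (contact force between cap and body above 0.3 N or contact force between cap and spacer above 0.3 N or contact force between cap and nest above 0.3 N).
It fails at once if a bystander tool is moved by more than 20 mm (distance of any of grinder, dieblock, wrench from where it was at the start of the episode above 0.02 m).
It also fails if it takes over 67 s, if anything falls off the work surface, if the arm or the gripper's body presses on something with over 40 N, if the wrist force passes 120 N, or if a joint passes its speed limit or range.

ROBOT

A 6-joint arm with a two-finger parallel gripper is mounted at the origin on the work surface. World frame = base frame: x ahead of the robot, y to its left, z up, the work surface at z = 0. Lengths are in m, angles in rad, forces in N, time in s.
With the tool pointing down it reaches from about 0.3 to 0.85 m from the base axis. Payload 4.2 kg.
Tool frame: the origin (TCP) lies midway between the tips of the shut fingers; the grasp point (between the pads) lies 19 mm behind it (robot.pinch_z is the distance from the TCP to the grasp point, in m); z points along the fingers, y is the line along which they close (so a half turn about z gives the same grasp; the last joint's range is limited). The gripper opens to 91 mm and grips with 3 to 60 N. Pads are 32 mm wide; open, the fingers measure 118 mm over their backs; the gripper's body (76 mm by 178 mm) begins 60 mm behind the grasp point.
Start: joints at [1.175, 0.32, 1.565, -0, 1.257, -0.02], TCP at [0.211, 0.535, 0.214] pointing down, gripper open.
Joint ranges: [-3.11, 3.11], [-0.84, 2.01], [0.21, 2.61], [-1.34, 4.49], [0.05, 2.63], [-2.56, 2.56]. Speed limits (rad/s): [2.57, 2.57, 3.14, 3.14, 3.14, 3.14].

INTERFACE

Orientations are given as a 3x3 rotation matrix whose columns are the frame's x, y, z axes.
In Python, from rig import robot gives the robot as it stands.
- The arm moves only by the shell command python3 steer.py 'ROWS' [OPENING] [FORCE]. ROWS is a JSON object whose key "offsets" holds a list of rows, 1 to 10 of them, each of 6 numbers: dx, dy, dz in units of 100 mm, then a rotation vector rx, ry, rz in units of 0.1 rad; each row is the pose to reach, as a shift and turn from the pose commanded when the command began, along the tool's axes at that moment; what a row does not reach only later rows make up. A row lasts 1/10 s, in which the tool goes at most 0.05 m and 0.15 rad, less where a joint would pass 70% of its speed; a pose out of reach is approached as far as the arm can. OPENING is the finger opening in m, set as the command begins (- or left out keeps the last). The fingers move at their own pace and stop on an object; FORCE is the grip in N (left out, the last holds). Time passes only in rows, so rows that do not move let the fingers close. It prints the time, the measured TCP pose, the force, the opening and the grip force at its end. Input that does not fit is refused with a message, and nothing moves.
- robot.get_state(): the state, without advancing time (a new reading comes with each control period).
- robot.camera(name): name is "scene" or "top"; returns the picture (384x512x3 uint8, red, green, blue); there is no depth.
- robot.camera_info(name): a dict with "K" (3x3 intrinsics, pixels), "k1" (the pictures are not rectified: a ray, as slopes to the right and down, at radius r is drawn at 1 + k1 r^2 times it, then the intrinsics apply), "R" (3x3) and "t" (3): a world point X has camera coordinates R X + t. Camera axes: x right, y down, z forward; pixel columns grow to the right and rows downward; lengths in m; the calibration is good to about 2 mm. A picture is of the moment at which its call begins. camera_info takes no time and is no camera call.
- robot.sign_off(): hands the job in; it is judged then, once.
The state is a dict: "time": time; "joint_positions": joint angles; "qvel": joint speeds; "joint_torque": joint torques, N m; "ee_pos": TCP position; "orientation": TCP orientation; "contact_force": force on the tool from outside, world axes, zero at the start; "torque": the same for the moment, N m; "grip_width": finger opening in m; "grasp_force": force on a finger pad.
Only numpy, scipy, OpenCV 4.12 (cv2) and the standard library are available. Lean on these libraries where they do the work, as an engineer would, in place of code of your own. Each camera call takes 0.05 s, during which the arm holds its last target. There are 200 camera calls.

## Working session

There is one attempt and no reset: what is moved stays moved. The work goes in short steps, Python scripts to look and compute and a shell command to move; the robot and the scene stay as the last step left them, time stands still between calls to the robot, and variables do not carry over. Pictures are saved under pics/ and viewed, at most 13 in all, crops included, and the job is handed in when it is done.

```bash
ls; mkdir -p pics; python3 - <<'E'
from rig import robot
import cv2,numpy as np
for n in ("scene","top"):
    cv2.imwrite(f"pics/{n}0.png",cv2.cvtColor(robot.camera(n),cv2.COLOR_RGB2BGR)); i=robot.camera_info(n)
    print(n,i["K"],i["k1"],i["R"],i["t"], -np.array(i["R"]).T@i["t"])
s=robot.get_state();print(s["orientation"],s["ee_pos"],s["time"],robot.pinch_z)
E
```

```text
pics
rig.py
steer.py
scene [[371.60831657   0.         258.97488844]
 [  0.         371.60831657 190.16411257]
 [  0.           0.           1.        ]] -0.07460851796677756 [[-0.57885769  0.81539317 -0.00759984]
 [ 0.66371796  0.4657263  -0.5853012 ]
 [-0.47371115 -0.34385025 -0.81078033]] [ 0.3473881  -0.37113059  1.40342641] [1.11223305 0.37215591 0.92328745]
top [[428.63804004   0.         257.16604525]
 [  0.         428.63804004 185.12617616]
 [  0.           0.           1.        ]] -0.07725872849221757 [[-0.0294402  -0.99952129 -0.00951173]
 [-0.99554619  0.03017307 -0.08931614]
 [ 0.08956038  0.00683988 -0.99595791]] [0.01855016 0.61423012 1.11993115] [ 0.51173911 -0.00765212  1.17044139]
[[-9.30226803e-01  3.66984659e-01 -5.96760422e-04]
 [ 3.66985142e-01  9.30225710e-01 -1.42626296e-03]
 [ 3.17052607e-05 -1.54575024e-03 -9.99998805e-01]] [0.21086036 0.53448791 0.21322369] 0.1 0.0188
```

View pics/top0.png

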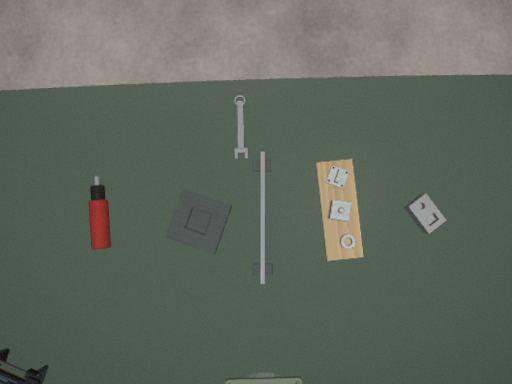

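View pics/scene0.png

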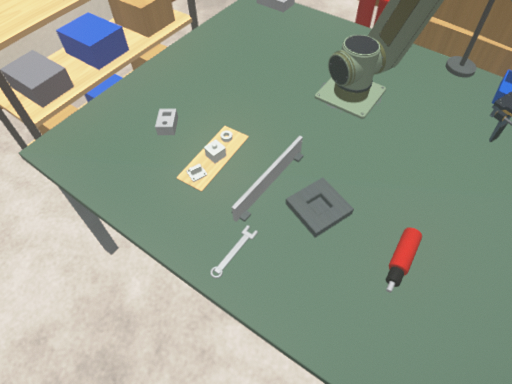

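The top image shows the nest at (199,221), the fence along column 263, and the cap, body and spacer at (338,177), (341,210) and (347,241). I'll enlarge crops of the board and nest to measure them.

```bash
cat > h.py <<'E'
import numpy as np,cv2
from rig import robot
def cam(n):
    i=robot.camera_info(n); return np.array(i["K"]),i["k1"],np.array(i["R"]),np.array(i["t"])
def proj(n,X):
    K,k,R,t=cam(n); p=np.atleast_2d(X)@R.T+t; s=p[:,:2]/p[:,2:]; s=s*(1+k*(s**2).sum(1,keepdims=True))
    return s*[K[0,0],K[1,1]]+K[:2,2]
def back(n,uv,z):
    K,k,R,t=cam(n); d=np.array([k,0,0,0.])
    s=cv2.undistortPoints(np.array(uv,float).reshape(-1,1,2),K,d)[:,0]
    r=np.c_[s,np.ones(len(s))]@R; c=-R.T@t
    return c+r*((z-c[2])/r[:,2])[:,None]
def grab(n): return cv2.cvtColor(robot.camera(n),cv2.COLOR_RGB2BGR)
def crop(im,x,y,w,h,f): return cv2.resize(im[y:y+h,x:x+w],None,fx=f,fy=f,interpolation=cv2.INTER_CUBIC)
E
python3 - <<'E'
from h import *
t=cv2.imread("pics/top0.png");s=cv2.imread("pics/scene0.png")
a=crop(t,315,155,52,110,5);b=crop(t,160,180,80,80,7)[:550]
c=np.zeros((560,830,3),np.uint8)
c[:550,:260]=a;c[:550,265:825]=b
cv2.imwrite("pics/c1.png",c[:,:800])
a=crop(s,170,120,85,70,5);b=crop(s,280,170,80,70,5);c=np.hstack([a,b]);cv2.imwrite("pics/c2.png",c[:,:800])
E
```

```text
(no output)
```

View pics/c1.png

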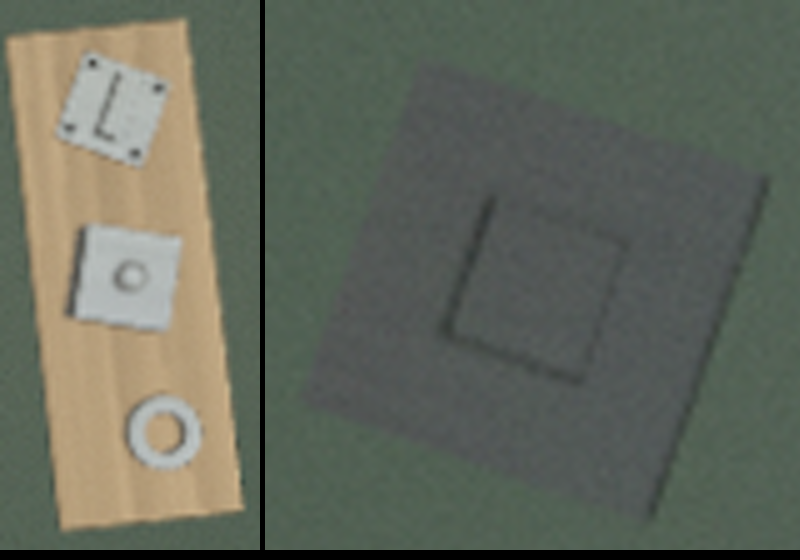

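View pics/c2.png

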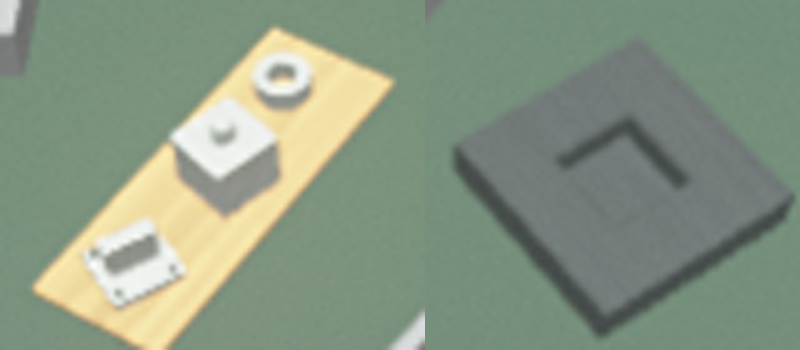

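Rough corners are readable in both crops. I'll back-project them at their known heights and check them against the known sizes and against the other camera.

```bash
python3 - <<'E'
from h import *
def src(p,f,ox,oy,sx=0): p=np.array(p,float); return (p-[sx,0]+.5)/f-.5+[ox,oy]
T=lambda p:src(p,5,315,155); S=lambda p:src(p,5,170,120)
M={"body":(.048,T([(86,227),(182,237),(170,330),(77,319)]),S([(225,97),(279,140),(224,178),(171,136)])),
"cap":(.014,T([(90,52),(172,83),(139,166),(57,135)]),S([(150,218),(186,270),(118,308),(80,256)])),
"nest":(.028,src([(420,62),(768,178),(652,520),(302,397)],7,160,180,265),src([(637,38),(795,197),(602,318),(455,148)],5,280,170,425)),
"spacer":(.024,T([(164.5,432.5)]),S([(283,76)]))}
for k,(z,a,b) in M.items():
    for n,p in (("top",a),("scene",b)):
        X=back(n,p,z)[:,:2]; d=np.roll(X,-1,0)-X
        ang=np.degrees(np.arctan2(d[:,1],d[:,0]))%90
        print(k,n,X.mean(0).round(4),(np.linalg.norm(d,axis=1)*1e3).round(1),ang.round(1))
t=cv2.imread("pics/top0.png")
f=np.array([(262.5,152),(262.5,284)]);print("fence",back("top",f,.07).round(3))
print("board",back("top",T([(7,37),(186,19),(243,510),(62,530)]),.006).round(4))
E
```

```text
body top [ 0.5401 -0.2158] [50.8 49.2 49.1 48.4] [82.3 79.9 81.5 81.9]
body scene [ 0.5442 -0.2127] [53.  45.6 51.1 46.6] [79.8 79.4 80.9 81.8]
cap top [ 0.633  -0.2186] [47.6 49.1 47.5 49.1] [67.4 65.7 67.4 65.9]
cap scene [ 0.637 -0.215] [50.2 49.5 50.2 51.6] [67.4 72.1 69.9 72. ]
nest top [0.5238 0.1603] [141.1 136.5 141.7 135.2] [70.  69.8 69.4 69.6]
nest scene [0.5292 0.1633] [140.7 141.7 136.7 140.1] [69.9 68.9 69.2 70.5]
spacer top [ 0.458  -0.2357] [0.] [0.]
spacer scene [ 0.4631 -0.2319] [0.] [0.]
fence [[ 0.697 -0.016  0.07 ]
 [ 0.359 -0.006  0.07 ]]
board [[ 0.6752 -0.1628  0.006 ]
 [ 0.6823 -0.2618  0.006 ]
 [ 0.4141 -0.2801  0.006 ]
 [ 0.4068 -0.1816  0.006 ]]
```

Sizes, angles and heights agree. There is a constant offset of about 4 mm between the cameras, so I'll use the mean of the two. Next I'll move above the body.

```bash
cat >> h.py <<'E'
from scipy.spatial.transform import Rotation as Ro
def go(x,y,z,deg):
    s=robot.get_state();R0=np.array(s["orientation"]);c,q=np.cos(np.radians(deg)),np.sin(np.radians(deg))
    Rt=np.array([[-q,c,0],[c,q,0],[0,0,-1.]])
    d=R0.T@(np.array([x,y,z])-s["ee_pos"]); r=Ro.from_matrix(R0.T@Rt).as_rotvec()
    print("t",s["time"],"d",d.round(4),"r",r.round(4))
E
python3 -c "
from h import *
go(.542,-.214,.13,81.1)"
```

```text
t 0.1 d [-0.5827 -0.5746  0.0841] r [-1.500e-03 -2.000e-04 -2.204e-01]
```
Passing over fence while descending: z from .214 to .13, fence crossing near y≈-0.01 (70% through) z≈.15 ok fingers at tip. Fine.

The manual's scale: shifts go in units of 100 mm and turns go in units of 0.1 rad. Converting my numbers, -0.5827 m is -5.827, -0.5746 m is -5.746, -0.22 rad is -2.2.

```bash
python3 steer.py '{"offsets": [[-2.91,-2.87,0,0,0,-1.1],[-2.91,-2.87,0,0,0,-1.1],[-2.91,-2.87,0,0,0,-1.1],[-2.91,-2.87,0,0,0,-1.1],[-2.91,-2.87,0,0,0,-1.1],[-5.827,-5.746,0.6,-0.015,0,-2.2],[-5.827,-5.746,0.6,-0.015,0,-2.2],[-5.827,-5.746,0.6,-0.015,0,-2.2],[-5.827,-5.746,0.6,-0.015,0,-2.2],[-5.827,-5.746,0.84,-0.015,0,-2.2]]}' 0.091 30; python3 -c "
from h import *
go(.542,-.214,.13,81.1)"
```

```text
time: 1.1
ee_pos: [0.4129, 0.0779, 0.1846]
orientation: [[-0.988, 0.155, 0.002], [0.155, 0.988, 0.002], [-0.001, 0.002, -1.0]]
contact_force: [1.6, -0.2, -0.3]
grip_width: 0.0909
grasp_force: 0.0
t 1.1 d [-0.1728 -0.2684  0.0543] r [ 0.0021  0.0012 -0.0006]
```

To row units: -0.23 m is -2.3, -0.15 m is -1.5.

```bash
python3 steer.py '{"offsets": [[-1.5,-2.3,0,0,0,0],[-1.5,-2.3,0,0,0,0],[-1.5,-2.3,0,0,0,0],[-1.5,-2.3,0,0,0,0],[-1.5,-2.3,0.3,0,0,0],[-1.5,-2.3,0.3,0,0,0],[-1.5,-2.3,0.3,0,0,0],[-1.5,-2.3,0.3,0,0,0],[-1.5,-2.3,0.3,0,0,0]]}' >/dev/null; python3 - <<'E'
from h import *
go(.542,-.214,.10,81.1)
cv2.imwrite("pics/t1.png",grab("top"));s=grab("scene");cv2.imwrite("pics/s1.png",s)
cv2.imwrite("pics/s1c.png",crop(s,150,90,120,110,5))
print(robot.get_state()["ee_pos"])
E
```

```text
t 2.0 d [-0.0241 -0.0412  0.0544] r [ 0.002  -0.0001  0.0002]
[ 0.52479561 -0.16950874  0.15493986]
```

View pics/s1c.png

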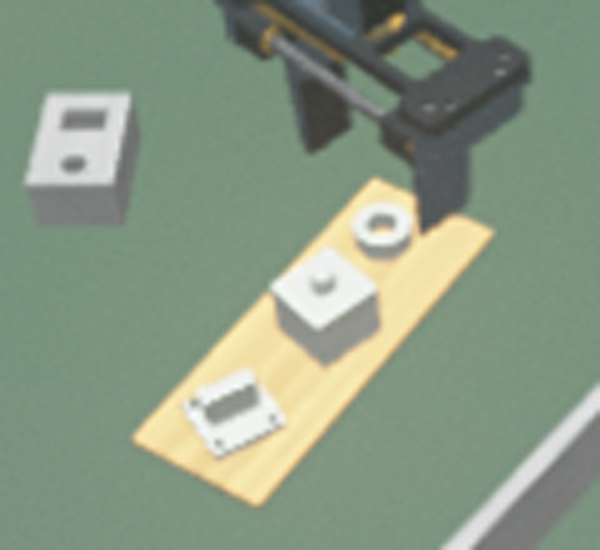

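The scene crop shows the open gripper square with the body but still short of it, around (425,232), with the body at (325,300). I'll finish the approach and descend to TCP z = 0.030, so the tips stay above the nest top later.

To row units: -0.0412 m is -0.412, 0.04 m is 0.4, 0.002 rad is 0.02.

```bash
python3 steer.py '{"offsets": [[-0.241,-0.412,0.4,0.02,0,0],[-0.241,-0.412,0.4,0.02,0,0],[-0.241,-0.412,0.4,0.02,0,0],[-0.241,-0.412,0.4,0.02,0,0]]}' >/dev/null; python3 -c "
from h import *
go(.542,-.214,.030,81.1)"
```

```text
t 2.5 d [0.0003 0.0001 0.0848] r [ 0.0001  0.0002 -0.0002]
```

To row units: 0.0848 m is 0.848, 0.04 m is 0.4.

```bash
python3 steer.py '{"offsets": [[0,0,0.4,0,0,0],[0,0,0.848,0,0,0],[0,0,0.848,0,0,0],[0,0,0.848,0,0,0],[0,0,0.848,0,0,0]]}' && python3 steer.py '{"offsets": [[0,0,0,0,0,0],[0,0,0,0,0,0],[0,0,0,0,0,0],[0,0,0,0,0,0],[0,0,0,0,0,0],[0,0,0,0,0,0],[0,0,0,0,0,0],[0,0,0,0,0,0]]}' 0.03 30
```

```text
time: 3.0
ee_pos: [0.5442, -0.2153, 0.0322]
orientation: [[-0.988, 0.155, 0.005], [0.155, 0.988, -0.002], [-0.005, -0.002, -1.0]]
contact_force: [0.6, 0.4, -0.2]
grip_width: 0.0909
grasp_force: 0.0
time: 3.8
ee_pos: [0.5424, -0.2152, 0.0295]
orientation: [[-0.988, 0.155, 0.0], [0.155, 0.988, -0.001], [-0.0, -0.001, -1.0]]
contact_force: [1.0, -0.6, 1.4]
grip_width: 0.0501
grasp_force: 29.5
```

To row units: -0.14 m is -1.4, -0.12 m is -1.2.

```bash
python3 steer.py '{"offsets": [[0,0,-0.2,0,0,0],[0,0,-0.7,0,0,0],[0,0,-1.2,0,0,0],[0,0,-1.4,0,0,0],[0,0,-1.4,0,0,0],[0,0,-1.4,0,0,0]]}'; python3 -c "
from h import *
go(.5255,.162,.17,69.7)"
```

```text
time: 4.4
ee_pos: [0.5413, -0.2144, 0.1678]
orientation: [[-0.988, 0.155, -0.003], [0.155, 0.988, 0.001], [0.003, 0.0, -1.0]]
contact_force: [-0.5, 0.8, -3.8]
grip_width: 0.0501
grasp_force: 29.5
t 4.4 d [ 0.074   0.3694 -0.0018] r [ 1.000e-04 -2.700e-03  1.985e-01]
```

```bash
python3 steer.py '{"offsets": [[0.07,0.37,0,0,0,0.2],[0.16,0.8,0,0,0,0.4],[0.26,1.3,0,0,0,0.7],[0.36,1.8,0,0,0,1],[0.46,2.3,0,0,0,1.2],[0.56,2.8,0,0,0,1.5],[0.64,3.2,0,0,0,1.7],[0.71,3.55,0,0,0,1.9],[0.74,3.694,0,0,0,1.985],[0.74,3.694,0,0,0,1.985]]}' >/dev/null; python3 -c "
from h import *
go(.5255,.162,.14,69.7)"
```

```text
t 5.4 d [-0.0014 -0.0008  0.026 ] r [-0.0034 -0.005   0.0033]
```

To row units: 0.096 m is 0.96, 0.08 m is 0.8.

```bash
python3 steer.py '{"offsets": [[0,0,0.4,0,0,0],[0,0,0.8,0,0,0],[0,0,0.96,0,0,0],[0,0,0.96,0,0,0],[0,0,0.96,0,0,0],[0,0,0.96,0,0,0],[0,0,0.96,0,0,0]]}' >/dev/null; python3 - <<'E'
from h import *
go(.5255,.162,.07,69.7)
t=grab("top");s=grab("scene");cv2.imwrite("pics/t2.png",t);cv2.imwrite("pics/s2.png",s)
c=np.hstack([crop(t,165,180,66,80,6)[:480],crop(s,280,150,66,80,6)]);cv2.imwrite("pics/c3.png",c)
E
```

```text
t 6.1 d [ 0.002  -0.0001  0.0044] r [ 0.001   0.0023 -0.0002]
```

View pics/c3.png

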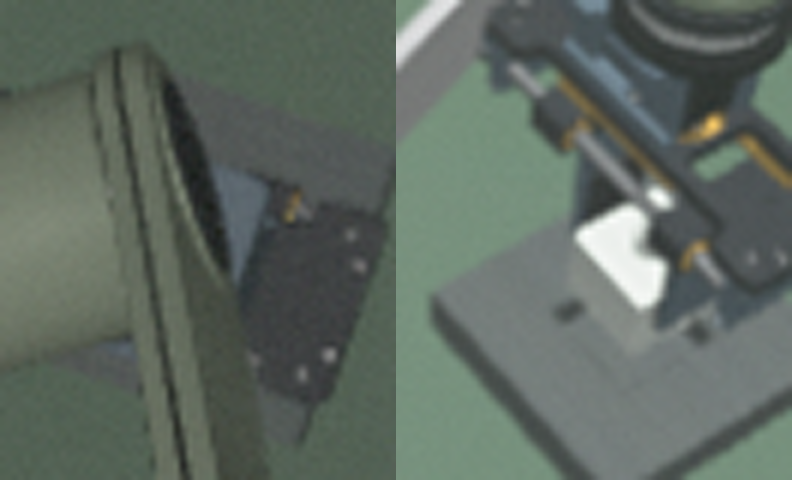

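The scene crop shows the body's left top edge near (577,235)–(640,305) over the pocket. I'll overlay a wireframe of a perfectly centred body, in scene-camera terms, to check the alignment.

```bash
python3 - <<'E'
from h import *
s=cv2.imread("pics/s2.png");x0,y0,f=295,170,10
im=crop(s,x0,y0,60,58,f)
def box(cx,cy,yaw,h,z): 
    a=np.radians(yaw);R=np.array([[np.cos(a),-np.sin(a)],[np.sin(a),np.cos(a)]])
    q=np.array([[1,1],[1,-1],[-1,-1],[-1,1]])*h@R.T+[cx,cy];return np.c_[q,np.full(4,z)]
def dr(X,c):
    p=(proj("scene",X)-[x0,y0]+.5)*f-.5; cv2.polylines(im,[np.round(p*16).astype(int)],True,c,1,cv2.LINE_AA,4)
z=.0744-.0238
N=(.5292,.1633,69.7)
dr(box(*N,.0275,.028),(0,255,255))
dr(box(*N,.07,.028),(0,255,255))
dr(box(*N,.025,z+.042),(0,0,255));dr(box(*N,.025,z),(0,0,255))
cv2.imwrite("pics/c4.png",im)
print(robot.get_state()["ee_pos"])
E
```

```text
[0.52713034 0.16146335 0.07424046]
```

View pics/c4.png

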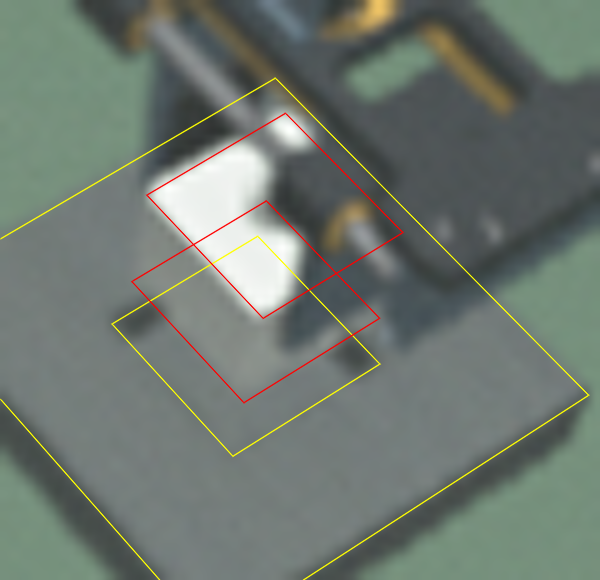

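The overlay matches the body to within about 1 mm of centred, so I'll lower it.

```bash
python3 steer.py '{"offsets": [[0,0,0.15,0,0,0],[0,0,0.3,0,0,0],[0,0,0.35,0,0,0],[0,0,0.35,0,0,0],[0,0,0.35,0,0,0]]}'; python3 -c "
from h import *
go(.527,.161,.0315,69.7)"
```

```text
time: 6.7
ee_pos: [0.5271, 0.1616, 0.0389]
orientation: [[-0.938, 0.347, 0.001], [0.347, 0.938, -0.0], [-0.001, 0.0, -1.0]]
contact_force: [-0.2, -0.1, -3.6]
grip_width: 0.0502
grasp_force: 29.6
t 6.7 d [-0.0001 -0.0006  0.0074] r [0.0004 0.0013 0.    ]
```

No contact, and the body is already in the pocket by 13 mm.

```bash
python3 steer.py '{"offsets": [[0,0,0.04,0,0,0],[0,0,0.067,0,0,0],[0,0,0.067,0,0,0],[0,0,0.067,0,0,0],[0,0,0.067,0,0,0]]}'
```

```text
time: 7.2
ee_pos: [0.5265, 0.1614, 0.0316]
orientation: [[-0.938, 0.347, 0.0], [0.347, 0.938, -0.0], [-0.0, -0.0, -1.0]]
contact_force: [0.2, 0.5, -2.5]
grip_width: 0.0499
grasp_force: 29.6
```

To row units: 0.0007 m is 0.007.

```bash
python3 steer.py '{"offsets": [[0,0,0.007,0,0,0],[0,0,0.007,0,0,0],[0,0,0.007,0,0,0],[0,0,0.007,0,0,0]]}'; python3 steer.py '{"offsets": [[0,0,0,0,0,0],[0,0,0,0,0,0],[0,0,0,0,0,0],[0,0,0,0,0,0],[0,0,0,0,0,0]]}' .091; python3 steer.py '{"offsets": [[0,0,-0.3,0,0,0],[0,0,-0.7,0,0,0],[0,0,-1.2,0,0,0],[0,0,-1.4,0,0,0],[0,0,-1.4,0,0,0],[0,0,-1.4,0,0,0]]}';python3 -c "
from h import *
go(.4605,-.235,.17,81.1)"
```

```text
time: 7.6
ee_pos: [0.5266, 0.1614, 0.0315]
orientation: [[-0.938, 0.347, 0.0], [0.347, 0.938, -0.0], [-0.001, -0.0, -1.0]]
contact_force: [-1.9, 0.7, 5.2]
grip_width: 0.0501
grasp_force: 29.6
time: 8.1
ee_pos: [0.5266, 0.1614, 0.0307]
orientation: [[-0.938, 0.347, 0.0], [0.347, 0.938, -0.0], [-0.0, -0.0, -1.0]]
contact_force: [0.6, 0.4, -0.6]
grip_width: 0.0871
grasp_force: 0.0
time: 8.7
ee_pos: [0.5262, 0.1613, 0.1705]
orientation: [[-0.938, 0.347, -0.0], [0.347, 0.938, -0.001], [-0.0, -0.001, -1.0]]
contact_force: [0.6, -0.0, -1.2]
grip_width: 0.0911
grasp_force: 0.0
t 8.7 d [-0.0759 -0.3945  0.0007] r [-0.0006 -0.     -0.199 ]
```

```bash
python3 -c "
from h import *
go(.4605,-.235,.17,69.7)"
python3 steer.py '{"offsets": [[0,-0.4,0,0,0,0],[-0.2,-0.9,0,0,0,0],[-0.3,-1.4,0,0,0,0],[-0.4,-1.9,0,0,0,0],[-0.5,-2.4,0,0,0,0],[-0.6,-2.9,0,0,0,0],[-0.7,-3.4,0,0,0,0],[-0.759,-3.8,0,0,0,0],[-0.759,-3.945,0,0,0,0],[-0.759,-3.945,0,0,0,0]]}' >/dev/null;python3 - <<'E'
from h import *
go(.4605,-.235,.010,69.7)
t=grab("top");s=grab("scene");cv2.imwrite("pics/t3.png",t);cv2.imwrite("pics/s3.png",s)
c=np.hstack([crop(t,178,196,45,50,8),crop(s,300,175,45,50,8)]);cv2.imwrite("pics/c5.png",c)
E
```

```text
t 8.7 d [-0.0759 -0.3945  0.0007] r [-0.0006  0.      0.    ]
t 9.7 d [-0.0013  0.0013  0.1591] r [ 0.0002 -0.0036 -0.0038]
```

View pics/c5.png

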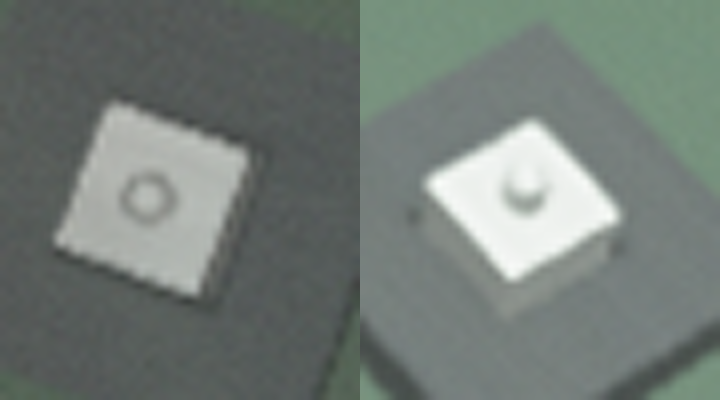

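The body is home in the pocket: flat, 22 mm proud, with its top corners visible in both views. I'll measure it and descend on the spacer.

```bash
python3 - <<'E'
from h import *
a=(np.array([(112,101),(250,155),(203,298),(54,241)],float)+.5)/8-.5+[178,196]
b=(np.array([(175,118),(262,215),(153,282),(64,184)],float)+.5)/8-.5+[300,175]
for n,p in(("top",a),("scene",b)):
    X=back(n,p,.05)[:,:2];d=np.roll(X,-1,0)-X
    print(n,X.mean(0).round(4),(np.linalg.norm(d,axis=1)*1e3).round(1),(np.degrees(np.arctan2(d[:,1],d[:,0]))%90).round(1))
E
python3 steer.py '{"offsets": [[0,0,0.4,0,0,0],[0,0,0.9,0,0,0],[0,0,1.3,0,0,0],[0,0,1.3,0,0,0],[0,0,1.3,0,0,0],[0,0,1.3,0,0,0]]}'>/dev/null;python3 -c "
from h import *
go(.4605,-.235,.010,69.7)"
```

```text
top [0.5247 0.1603] [48.8 48.9 52.4 49.4] [67.2 70.5 67.7 66.3]
scene [0.5287 0.1629] [50.4 50.  50.3 51.5] [67.5 69.4 69.2 69.5]
t 10.4 d [ 0.0023 -0.0008  0.0331] r [-0.0008  0.0044  0.0012]
```

```bash
python3 steer.py '{"offsets": [[0.01,-0.004,0.2,0,0,0],[0.01,-0.004,0.331,0,0,0],[0.01,-0.004,0.331,0,0,0],[0.01,-0.004,0.331,0,0,0]]}'; python3 steer.py '{"offsets": [[0,0,0,0,0,0],[0,0,0,0,0,0],[0,0,0,0,0,0],[0,0,0,0,0,0],[0,0,0,0,0,0],[0,0,0,0,0,0],[0,0,0,0,0,0],[0,0,0,0,0,0],[0,0,0,0,0,0]]}' 0.02 15
```

```text
time: 10.8
ee_pos: [0.4611, -0.2355, 0.0096]
orientation: [[-0.938, 0.347, 0.003], [0.347, 0.938, -0.002], [-0.003, -0.001, -1.0]]
contact_force: [-0.4, -0.4, -0.5]
grip_width: 0.091
grasp_force: 0.0
time: 11.7
ee_pos: [0.4598, -0.235, 0.0079]
orientation: [[-0.938, 0.347, 0.0], [0.347, 0.938, -0.0], [-0.0, -0.0, -1.0]]
contact_force: [-0.7, -1.0, 0.5]
grip_width: 0.0399
grasp_force: 15.0
```

```bash
python3 steer.py '{"offsets": [[0,0,-0.2,0,0,0],[0,0,-0.7,0,0,0],[0,0,-1.2,0,0,0],[0,0,-1.5,0,0,0],[0,0,-1.5,0,0,0],[0,0,-1.5,0,0,0]]}'>/dev/null; python3 -c "
from h import *
go(.5263,.1612,.16,69.7)"
```

```text
t 12.3 d [ 0.0748  0.3945 -0.0023] r [-0.0004  0.0007  0.    ]
```

To row units: 0.3945 m is 3.945, 0.38 m is 3.8.

```bash
python3 steer.py '{"offsets": [[0,0.4,0,0,0,0],[0.2,0.9,0,0,0,0],[0.3,1.4,0,0,0,0],[0.4,1.9,0,0,0,0],[0.5,2.4,0,0,0,0],[0.6,2.9,0,0,0,0],[0.7,3.4,0,0,0,0],[0.748,3.8,0,0,0,0],[0.748,3.945,0,0,0,0],[0.748,3.945,0,0,0,0]]}' >/dev/null;python3 steer.py '{"offsets": [[0,0,0.3,0,0,0],[0,0,0.6,0,0,0],[0,0,0.8,0,0,0],[0,0,0.8,0,0,0],[0,0,0.8,0,0,0],[0,0,0.8,0,0,0],[0,0,0.8,0,0,0]]}' ;python3 - <<'E'
from h import *
go(.5263,.1612,.0522,69.7)
s=grab("scene");x0,y0,f=295,165,10
im=crop(s,x0,y0,60,58,f)
a=np.linspace(0,6.283,60);P=robot.get_state()["ee_pos"]
def dr(X,c):
    p=(proj("scene",X)-[x0,y0]+.5)*f-.5; cv2.polylines(im,[np.round(p*16).astype(int)],True,c,1,cv2.LINE_AA,4)
for z,r,cc in((P[2]-.0019+.018,.02,(0,0,255)),(P[2]-.0019,.02,(0,0,255)),(P[2]+.0161,.011,(255,0,0))):
    dr(np.c_[.5287+r*np.cos(a),.1629+r*np.sin(a),a*0+z],cc)
cv2.imwrite("pics/c6.png",im)
E
```

```text
time: 14.0
ee_pos: [0.5273, 0.1608, 0.079]
orientation: [[-0.938, 0.347, 0.002], [0.347, 0.938, 0.0], [-0.002, 0.001, -1.0]]
contact_force: [-0.2, 0.6, -0.8]
grip_width: 0.0398
grasp_force: 15.0
t 14.0 d [ 0.0012 -0.      0.0268] r [ 0.0009  0.0023 -0.0004]
```

View pics/c6.png

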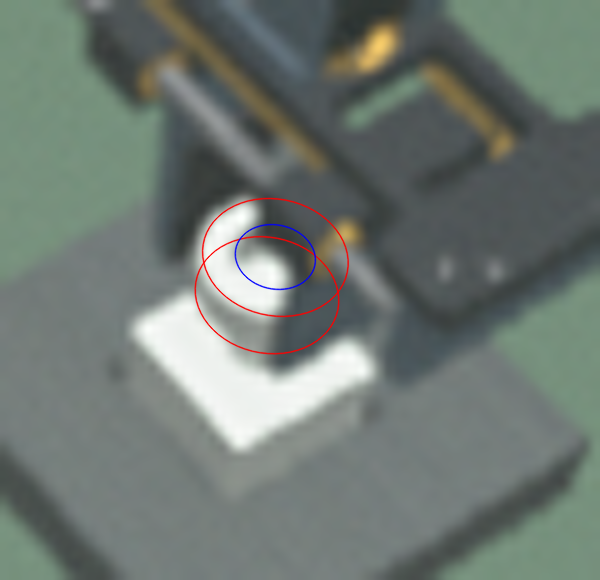

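The ring in the picture sits slightly left of the prediction, about 1–2 mm. I'll quantify that from the edges on its visible left arc.

```bash
python3 - <<'E'
from h import *
from scipy.ndimage import map_coordinates as mc
from scipy.optimize import least_squares
g=cv2.cvtColor(grab("scene"),cv2.COLOR_BGR2GRAY).astype(float)
P=robot.get_state()["ee_pos"];z=P[2]+.0161
rs=np.linspace(.014,.027,131);out=[]
cen=proj("scene",[[.5287,.1629,z]])[0]
for a in np.radians(np.arange(0,360,5)):
    X=np.c_[.5287+rs*np.cos(a),.1629+rs*np.sin(a),rs*0+z];p=proj("scene",X)
    e=proj("scene",[[.5287+.02*np.cos(a),.1629+.02*np.sin(a),z]])[0]-cen
    if not(e[0]<1): continue
    v=mc(g,[p[:,1],p[:,0]],order=1);d=np.gradient(np.convolve(v,np.ones(9)/9,'same'))[6:-6];k=d.argmin()+6
    out.append((np.degrees(a),rs[k],d.min(),e[0]/7.2,e[1]/7.2));print(np.round(out[-1],4))
o=np.array([x for x in out if x[2]<-1.5 and .0165<x[1]<.0245]);A=np.radians(o[:,0]);q=np.c_[o[:,1]*np.cos(A),o[:,1]*np.sin(A)]
f=least_squares(lambda s:np.hypot(*(q-s).T)-.02,[0,0],loss="soft_l1",f_scale=.0005);print(f.x,np.abs(f.fun).mean(),P, "tool xy",np.array(robot.get_state()["orientation"])[:2,:2].T@f.x)
E
```

```text
[ 0.      0.0216 -2.0127 -0.506   0.6767]
[ 5.      0.0219 -2.0482 -0.427   0.7159]
[10.      0.0209 -1.855  -0.3446  0.7496]
[15.      0.0211 -1.5118 -0.2595  0.7776]
[20.      0.0206 -1.8632 -0.1724  0.7996]
[ 2.500e+01  2.250e-02 -1.709e+00 -8.390e-02  8.154e-01]
[ 3.0000e+01  1.6700e-02 -1.6567e+00  5.3000e-03  8.2500e-01]
[ 3.5000e+01  1.6600e-02 -1.6083e+00  9.4400e-02  8.2820e-01]
[ 2.050e+02  2.470e-02  1.157e-01  8.170e-02 -7.972e-01]
[ 2.100e+02  1.460e-02  1.723e-01 -5.500e-03 -8.064e-01]
[ 2.150e+02  1.740e-02  6.070e-02 -9.260e-02 -8.095e-01]
[ 2.200e+02  2.090e-02 -3.780e-01 -1.791e-01 -8.066e-01]
[ 2.2500e+02  2.1200e-02 -1.3347e+00 -2.6420e-01 -7.9750e-01]
[ 2.3000e+02  2.1600e-02 -2.0002e+00 -3.4740e-01 -7.8250e-01]
[ 2.3500e+02  2.0200e-02 -2.9962e+00 -4.2790e-01 -7.6160e-01]
[ 2.4000e+02  2.0300e-02 -2.8717e+00 -5.0540e-01 -7.3490e-01]
[ 2.4500e+02  2.0600e-02 -3.0743e+00 -5.7910e-01 -7.0260e-01]
[ 2.5000e+02  2.1100e-02 -3.4679e+00 -6.4850e-01 -6.6510e-01]
[ 2.5500e+02  2.0000e-02 -3.2136e+00 -7.1310e-01 -6.2240e-01]
[ 2.6000e+02  2.1700e-02 -3.0654e+00 -7.7230e-0
[... 609 characters left out ...]
 -9.9660e-01  7.0600e-02]
[ 3.1500e+02  2.0500e-02 -3.0125e+00 -9.7790e-01  1.4170e-01]
[ 3.2000e+02  2.1000e-02 -2.5414e+00 -9.5180e-01  2.1180e-01]
[ 3.2500e+02  2.1700e-02 -2.0655e+00 -9.1840e-01  2.8040e-01]
[ 3.3000e+02  2.1700e-02 -1.9406e+00 -8.7780e-01  3.4710e-01]
[ 3.3500e+02  2.0600e-02 -2.0664e+00 -8.3050e-01  4.1110e-01]
[ 3.4000e+02  2.1100e-02 -2.1406e+00 -7.7670e-01  4.7220e-01]
[ 3.4500e+02  2.0300e-02 -2.2941e+00 -7.1690e-01  5.2970e-01]
[ 3.5000e+02  2.1300e-02 -1.9892e+00 -6.5150e-01  5.8320e-01]
[ 3.5500e+02  2.1400e-02 -1.9685e+00 -5.8100e-01  6.3240e-01]
[ 0.00094603 -0.0009322 ] 0.0007347146329440965 [0.52705966 0.16101492 0.07871741] tool xy [-0.00121072 -0.00054601]
```

That gives 1.2 mm and 0.5 mm in tool x and y. I'll correct both and lower to about 0.3 mm above the body top.

To row units: 0.0012 m is 0.012, 0.0004 m is 0.004.

```bash
python3 steer.py '{"offsets": [[0.012,0.004,0.1,0,0,0],[0.012,0.004,0.2,0,0,0],[0.012,0.004,0.26,0,0,0],[0.012,0.004,0.265,0,0,0],[0.012,0.004,0.265,0,0,0],[0.012,0.004,0.265,0,0,0]]}'; python3 steer.py '{"offsets": [[0,0,0.01,0,0,0],[0,0,0.01,0,0,0],[0,0,0.01,0,0,0],[0,0,0.01,0,0,0]]}'
```

```text
time: 14.7
ee_pos: [0.5253, 0.1618, 0.0507]
orientation: [[-0.938, 0.347, -0.001], [0.347, 0.938, -0.001], [0.0, -0.001, -1.0]]
contact_force: [0.3, -0.4, 0.0]
grip_width: 0.0402
grasp_force: 15.0
time: 15.1
ee_pos: [0.5254, 0.1618, 0.0506]
orientation: [[-0.938, 0.347, 0.0], [0.347, 0.938, -0.0], [-0.0, -0.0, -1.0]]
contact_force: [-1.4, 0.6, 5.5]
grip_width: 0.0398
grasp_force: 15.0
```

To row units: -0.12 m is -1.2, -0.07 m is -0.7.

```bash
python3 steer.py '{"offsets": [[0,0,0,0,0,0],[0,0,0,0,0,0],[0,0,0,0,0,0],[0,0,0,0,0,0],[0,0,0,0,0,0]]}' .091; python3 steer.py '{"offsets": [[0,0,-0.3,0,0,0],[0,0,-0.7,0,0,0],[0,0,-1.2,0,0,0],[0,0,-1.2,0,0,0],[0,0,-1.2,0,0,0],[0,0,-1.2,0,0,0]]}'>/dev/null;python3 -c "
from h import *
go(.635,-.2175,.17,67.5)"
```

```text
time: 15.6
ee_pos: [0.5255, 0.1618, 0.0501]
orientation: [[-0.938, 0.347, -0.0], [0.347, 0.938, -0.001], [-0.0, -0.001, -1.0]]
contact_force: [-0.6, -0.3, 0.3]
grip_width: 0.0767
grasp_force: 0.0
t 16.2 d [-0.2351 -0.3172 -0.0009] r [-0.002  -0.0019  0.0384]
```

```bash
python3 steer.py '{"offsets": [[-0.3,-0.4,0,0,0,0],[-0.6,-0.8,0,0,0,0.1],[-0.9,-1.2,0,0,0,0.2],[-1.2,-1.6,0,0,0,0.2],[-1.5,-2,0,0,0,0.3],[-1.8,-2.4,0,0,0,0.38],[-2.1,-2.8,0,0,0,0.38],[-2.351,-3.172,0,0,0,0.38],[-2.351,-3.172,0,0,0,0.38],[-2.351,-3.172,0,0,0,0.38]]}' >/dev/null;python3 - <<'E'
from h import *
go(.635,-.2175,.019,67.5)
t=grab("top");s=grab("scene");cv2.imwrite("pics/t4.png",t);cv2.imwrite("pics/s4.png",s)
cv2.imwrite("pics/c7.png",np.hstack([crop(t,178,196,45,50,8),crop(s,300,170,45,50,8)]))
E
```

```text
t 17.2 d [-0.0007  0.0002  0.1487] r [-0.     -0.0045 -0.0017]
```

View pics/c7.png

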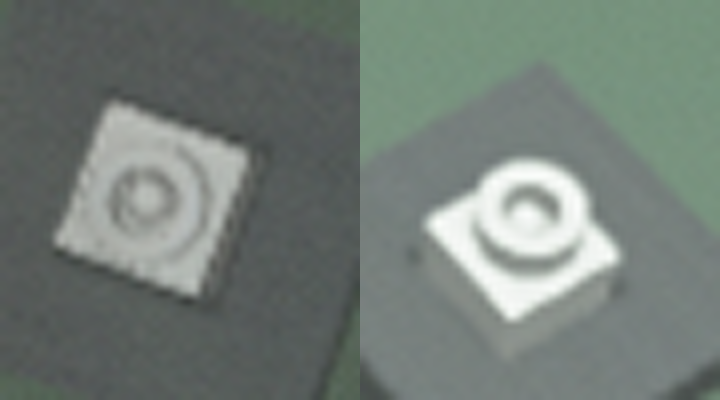

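The spacer lies flat around the spigot and the body hasn't moved. Now to pick the cap by its rib.

```bash
python3 steer.py '{"offsets": [[-0.007,0,0.4,0,0,0],[-0.007,0,0.9,0,0,0],[-0.007,0,1.2,0,0,0],[-0.007,0,1.2,0,0,0],[-0.007,0,1.2,0,0,0],[-0.007,0,1.2,0,0,0]]}'>/dev/null;python3 -c "
from h import *
go(.635,-.2175,.018,67.5)"
```

```text
t 17.9 d [ 0.0032 -0.0014  0.035 ] r [-0.0001  0.0047  0.0014]
```

```bash
python3 steer.py '{"offsets": [[0.01,-0.005,0.2,0,0,0],[0.01,-0.005,0.3,0,0,0],[0.01,-0.005,0.3,0,0,0],[0.01,-0.005,0.3,0,0,0],[0.01,-0.005,0.3,0,0,0]]}';python3 -c "
from h import *
go(.635,-.2175,.018,67.5)"
```

```text
time: 18.4
ee_pos: [0.6363, -0.2179, 0.0216]
orientation: [[-0.924, 0.382, 0.002], [0.382, 0.924, -0.001], [-0.002, -0.0, -1.0]]
contact_force: [-0.4, 1.0, 0.5]
grip_width: 0.091
grasp_force: 0.0
t 18.4 d [ 0.0014 -0.0001  0.0036] r [-0.0002  0.0023  0.0003]
```

To row units: 0.0025 m is 0.025.

```bash
python3 steer.py '{"offsets": [[0,0,0.025,0,0,0],[0,0,0.025,0,0,0],[0,0,0.025,0,0,0],[0,0,0.025,0,0,0]]}';python3 steer.py '{"offsets": [[0,0,0,0,0,0],[0,0,0,0,0,0],[0,0,0,0,0,0],[0,0,0,0,0,0],[0,0,0,0,0,0],[0,0,0,0,0,0],[0,0,0,0,0,0],[0,0,0,0,0,0],[0,0,0,0,0,0],[0,0,0,0,0,0]]}' .004 30;python3 steer.py '{"offsets": [[0,0,0,0,0,0],[0,0,0,0,0,0],[0,0,0,0,0,0]]}' 
```

```text
time: 18.8
ee_pos: [0.6356, -0.2177, 0.018]
orientation: [[-0.924, 0.382, 0.0], [0.382, 0.924, -0.0], [-0.0, -0.0, -1.0]]
contact_force: [0.2, -0.7, -0.5]
grip_width: 0.0912
grasp_force: 0.0
time: 19.8
ee_pos: [0.6355, -0.2176, 0.0179]
orientation: [[-0.924, 0.382, 0.0], [0.382, 0.924, -0.0], [-0.0, -0.0, -1.0]]
contact_force: [0.4, -0.5, -0.7]
grip_width: 0.0138
grasp_force: 0.0
time: 20.1
ee_pos: [0.6355, -0.2177, 0.0179]
orientation: [[-0.924, 0.382, 0.0], [0.382, 0.924, -0.0], [-0.0, -0.0, -1.0]]
contact_force: [-0.1, -1.0, -0.3]
grip_width: 0.0119
grasp_force: 30.0
```

To row units: -0.15 m is -1.5, -0.11 m is -1.1.

```bash
python3 steer.py '{"offsets": [[0,0,-0.2,0,0,0],[0,0,-0.6,0,0,0],[0,0,-1.1,0,0,0],[0,0,-1.5,0,0,0],[0,0,-1.5,0,0,0],[0,0,-1.5,0,0,0],[0,0,-1.5,0,0,0]]}'>/dev/null;python3 -c "
from h import *
go(.5270,.1611,.168,69.3);print(robot.get_state()['grip_width'])"
```

```text
t 20.8 d [ 0.2438  0.3085 -0.0014] r [-0.0005 -0.0034 -0.031 ]
0.011772778039747583
```

To row units: 0.3085 m is 3.085, 0.29 m is 2.9, -0.031 rad is -0.31.

```bash
python3 steer.py '{"offsets": [[0.2,0.2,0,0,0,0],[0.5,0.6,0,0,0,-0.1],[0.8,1,0,0,0,-0.1],[1.1,1.4,0,0,0,-0.2],[1.4,1.8,0,0,0,-0.2],[1.7,2.2,0,0,0,-0.3],[2,2.6,0,0,0,-0.31],[2.3,2.9,0,0,0,-0.31],[2.438,3.085,0,0,0,-0.31],[2.438,3.085,0,0,0,-0.31]]}' >/dev/null;python3 steer.py '{"offsets": [[0,0,0.2,0,0,0],[0,0,0.4,0,0,0],[0,0,0.5,0,0,0],[0,0,0.55,0,0,0],[0,0,0.55,0,0,0],[0,0,0.55,0,0,0],[0,0,0.55,0,0,0],[0,0,0.55,0,0,0]]}';python3 -c "
from h import *
go(.5270,.1611,.0885,69.3)"
```

```text
time: 22.6
ee_pos: [0.5286, 0.1607, 0.1135]
orientation: [[-0.935, 0.354, 0.002], [0.354, 0.935, -0.0], [-0.001, 0.001, -1.0]]
contact_force: [-0.1, -0.5, -0.3]
grip_width: 0.0117
grasp_force: 30.0
t 22.6 d [ 0.0017 -0.0003  0.025 ] r [ 0.0005  0.0015 -0.    ]
```

```bash
python3 steer.py '{"offsets": [[0.01,0,0.06,0,0,0],[0.01,0,0.12,0,0,0],[0.01,0,0.18,0,0,0],[0.01,0,0.2,0,0,0],[0.01,0,0.2,0,0,0],[0.01,0,0.2,0,0,0],[0.01,0,0.2,0,0,0],[0.01,0,0.2,0,0,0]]}';python3 - <<'E'
from h import *
go(.5270,.1611,.0885,69.3)
P=robot.get_state()["ee_pos"];s=grab("scene");x0,y0,f=295,150,8
im=crop(s,x0,y0,65,72,f)
def box(cx,cy,yaw,h,z): 
    a=np.radians(yaw);R=np.array([[np.cos(a),-np.sin(a)],[np.sin(a),np.cos(a)]])
    q=np.array([[1,1],[1,-1],[-1,-1],[-1,1]])*h@R.T+[cx,cy];return np.c_[q,np.full(4,z)]
def dr(X,c):
    p=(proj("scene",X)-[x0,y0]+.5)*f-.5; cv2.polylines(im,[np.round(p*16).astype(int)],True,c,1,cv2.LINE_AA,4)
z=P[2]-.0119
for zz in(z,z+.008):dr(box(.5287,.1629,69.2,.025,zz),(0,0,255))
dr(box(.5287,.1629,69.2,.025,.05),(0,255,255))
cv2.imwrite("pics/c8.png",im);print(P)
E
```

```text
time: 23.4
ee_pos: [0.5274, 0.1611, 0.093]
orientation: [[-0.935, 0.353, 0.001], [0.353, 0.935, -0.0], [-0.001, -0.0, -1.0]]
contact_force: [0.5, 0.5, -1.5]
grip_width: 0.0119
grasp_force: 30.0
t 23.4 d [ 0.0004 -0.0001  0.0045] r [-0.0001  0.0007  0.    ]
[0.52742189 0.16106623 0.09297176]
```

View pics/c8.png

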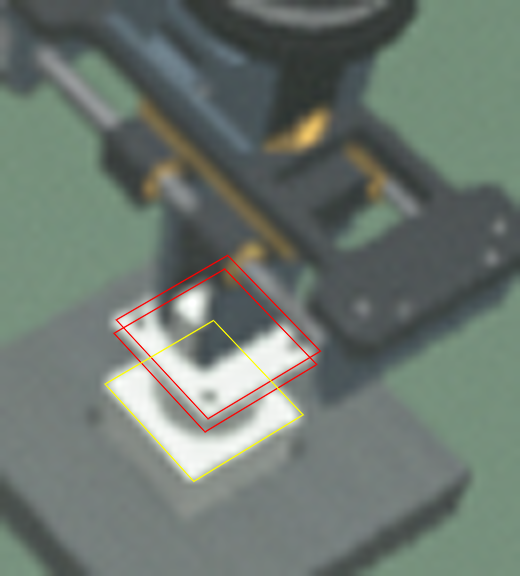

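The cap matches the centred overlay: its left corner is near (113,328) and its right corner near (320,350). I'll lower the last 4.5 mm, settle and check.

The manual's scale: shifts go in units of 100 mm and turns go in units of 0.1 rad. Converting my numbers, 0.0045 m is 0.045, 0.0035 m is 0.035.

```bash
python3 steer.py '{"offsets": [[0.003,0,0.02,0,0,0],[0.003,0,0.035,0,0,0],[0.003,0,0.045,0,0,0],[0.003,0,0.045,0,0,0],[0.003,0,0.045,0,0,0],[0.003,0,0.045,0,0,0],[0.003,0,0.045,0,0,0],[0.003,0,0.045,0,0,0],[0.003,0,0.045,0,0,0],[0.003,0,0.045,0,0,0]]}';python3 steer.py '{"offsets": [[0,0,0,0,0,0],[0,0,0,0,0,0],[0,0,0,0,0,0],[0,0,0,0,0,0],[0,0,0,0,0,0]]}';python3 -c "
from h import *
go(.5270,.1611,.0880,69.3)"
```

```text
time: 24.45
ee_pos: [0.527, 0.1611, 0.0883]
orientation: [[-0.935, 0.353, 0.0], [0.353, 0.935, -0.0], [-0.0, -0.0, -1.0]]
contact_force: [-0.9, 0.1, -0.1]
grip_width: 0.012
grasp_force: 30.0
time: 24.95
ee_pos: [0.527, 0.1611, 0.0882]
orientation: [[-0.935, 0.353, 0.0], [0.353, 0.935, -0.0], [-0.0, -0.0, -1.0]]
contact_force: [0.9, 0.0, -0.7]
grip_width: 0.0117
grasp_force: 30.0
t 24.95 d [-0.     -0.      0.0002] r [-0.0004  0.0003  0.0001]
```

```bash
python3 -c "
from rig import robot
print(robot.sign_off())"
```

```text
the job is handed in; nothing more can be done
None
```

I handed the job in at about 25 s, with no verdict returned: the body is home in the pocket, the spacer lies flat over the spigot, and the cap is held still and centred about 8 mm above it by arm readings; the last camera check was 4.5 mm higher.

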